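# Function check of a thermometer probe in its check cup

## Task

Take the probe thermometer off its fork stand and dip its tip into the small steel check cup on the square base, pressing the sprung plate at the bottom well down with the tip and holding it down for about a second. Then lift it out and hang it back upright on the fork stand, its collar resting on both prongs, and leave everything else where it stands.

Things in the scene. Friction and masses are not known exactly. Their poses are not given: they have to be found in the camera images.
- probe_grip (a point): the loose probe thermometer (about 90 g), hanging upright on the fork stand: centre of its white handle, a rounded block 30 (x) by 24 (y) by 70 mm (z, up the probe). Under the handle a round grey collar 40 mm across, 6 mm thick, and under that a steel stem 7 mm thick, 85 mm long. The collar's underside is 41 mm below this point, the tip 126 mm below
- probe_collar (a point): centre of the underside of the probe's collar, 85 mm above the tip; same axes as probe_grip
- probe_tip (a point): the tip, at the end of the stem; its z axis points from the tip up the probe to the handle
- stand_seat (a point): the fixed fork stand: two level aluminium prongs (18 mm wide, 6 mm thick, 18 mm slot between them), nothing higher; base 120 x 100 x 12 mm. This point is on the slot's centre line at the prongs' upper face (110 mm above the table), where the collar's middle belongs. x points along the slot to its closed end, 35 mm away; the other end, 35 mm away, and the top and bottom are open
- check: the check cup, fixed: an open steel cup on a square dark base of 90 x 90 x 10 mm; outside diameter 60 mm, wall 3 mm, rim 65 mm above the table; origin on the cup's axis at table height, z up
- check_mouth (a point): centre of the check cup's mouth, at the height of the rim (65 mm above the table)
- plate_top (a point): centre of the upper face of the round sprung plate (49 mm across) at the bottom of the check cup; at rest it lies 37 mm below the rim, 28 mm above the table. It moves down with the plate
- plate (a joint): how far the sprung plate is pressed down, m: 0 at rest to 0.010 at its stop; it takes 1 N to start and 3.5 N at the stop and springs back when let go
- beaker: a loose open glass beaker, 72 mm across, 85 mm tall, empty, no base plate; origin at the centre of its underside. A bystander
- dish: a loose shallow steel bowl, 90 mm across, 30 mm tall; origin at the centre of its underside. A bystander
- bottle_a: a loose capped milk bottle, 78 mm across, 165 mm tall; origin at the centre of its underside. A bystander
- bottle_b: another loose milk bottle, the same as bottle_a. A bystander
- jar: a loose closed jar, 60 mm across, 70 mm tall; origin at the centre of its underside. A bystander
- bottle_cap: a loose bottle cap, 45 mm across, 26 mm tall; origin at the centre of its underside. A bystander
Mind the look-alikes: they are no part of the job. What is shaped like the check but red is not meant. What is meant by the part that bears probe_grip is not purple, and is the larger of those in its own colour.

How it is judged:
By the outcome, as a careful person would: the job done as asked, in the order asked, and still so for the second after the job is handed in, with the robot touching nothing.
It also fails if it takes over 58 s, if anything falls off the work surface, if the arm or the gripper's body presses on something with over 40 N, if the wrist force passes 120 N, or if a joint passes its speed limit or range.

## Robot

A 6-joint arm with a two-finger parallel gripper is mounted at the origin on the work surface. World frame = base frame: x ahead of the robot, y to its left, z up, the work surface at z = 0. Lengths are in m, angles in rad, forces in N, time in s.
With the tool pointing down it reaches from about 0.2 to 0.875 m from the base axis. Payload 3.4 kg.
Tool frame: the origin (TCP) lies between the finger pads; the fingertips stand 25 mm ahead of it and the grasp point (between the pads) lies 6 mm ahead of it; z points along the fingers, y is the direction in which the jaws open and shut (so a half turn about z gives the same grasp; the last joint's range is limited). The gripper opens to 94 mm and grips with 3 to 60 N. Pads are 16 mm wide; open, the fingers measure 119 mm over their backs; the gripper's body (75 mm by 177 mm) begins 78 mm behind the grasp point.
Start: joints at [1.188, 0.276, 1.505, -0, 1.361, -0.121], TCP at [0.149, 0.555, 0.23] pointing down, gripper open.
Joint ranges: [-2.89, 2.89], [-0.75, 2.08], [0.22, 2.7], [-1.18, 4.32], [0.11, 2.71], [-2.7, 2.7]. Speed limits (rad/s): [2.57, 2.57, 3.14, 3.14, 3.14, 3.14].

## Interface

Orientations are given as [roll, pitch, yaw] about the fixed x, y, z axes, in that order (R = Rz(yaw) Ry(pitch) Rx(roll)).
In Python, from bench import manip gives the robot as it stands. The module is installed in compiled form; this text tells all that it offers.
- The arm moves only by the shell command python3 -m pendant 'ROWS'. ROWS is JSON, a list of rows, each a list of 7 numbers: the shift along the tool's x, y, z in mm, then the turn, a rotation vector about the tool's x, y, z in degrees, then the closure in counts, from 0 (fully open) to 255 (shut). A call has 1 to 12 rows; each row shifts and turns the commanded pose from where the row before left it, along the tool's axes as they then stand; what a row does not reach is not made up. A row lasts 1/12 s, in which the tool goes at most 41.7 mm and 7.16 degrees, less where a joint would pass 70% of its speed; a pose out of reach is approached as far as the arm can. A call is refused whole if a number of a shift passes 41.7 or a number of a turn 7.16, either way. A call with a gripper value outside its range is refused whole. The fingers move at their own pace and stop on an object; the grip force is fixed at half the most. Time passes only in rows, so rows that do not move let the fingers close. It gives the time, the measured TCP pose, the force and the opening at its end, in the units of the state.
- manip.state(): the state, without advancing time (a new reading comes with each control period).
- manip.snapshot(name): name is "side" or "top" or "wrist"; returns a dict with "img" (480x640x3 uint8, red, green, blue), "camera_matrix" (3x3 intrinsics, pixels), "k1" (the pictures are not rectified: a ray, as slopes to the right and down, at radius r is drawn at 1 + k1 r^2 times it, then the intrinsics apply), "R" (3x3) and "t" (3): a world point X has camera coordinates R X + t; the wrist camera has in their place "tool_from_camera" (4x4, takes a point from camera to tool coordinates, whose origin is the TCP and whose axes are the flange's). Camera axes: x right, y down, z forward; pixel columns grow to the right and rows downward; lengths in m; the calibration is good to about 2 mm. A picture is of the moment at which its call begins: read the wrist's pose just before it. There is no depth.
- manip.finish_job(): hands the job in, once; it reports no verdict.
The state is a dict: "time": time; "q": joint angles; "qd": joint speeds; "joint_torque": joint torques, N m; "eef_pos": TCP position; "ee_rot": TCP orientation; "wrist_force": force on the tool from outside, world axes, zero at the start; "torque": the same for the moment, N m; "gripper_width": finger opening in m.
Only numpy, scipy, OpenCV 4.12 (cv2) and the standard library are available. Lean on these libraries where they do the work, as an engineer would, in place of code of your own. Each camera call takes 0.05 s, during which the arm holds its last target.

## Working session

There is one attempt and no reset: what is moved stays moved. The work goes in short steps, Python scripts to look and compute and a shell command to move; the robot and the scene stay as the last step left them, time stands still between calls to the robot, and variables do not carry over. Pictures are saved under pics/ and viewed, and the job is handed in when it is done.

```bash
mkdir -p pics; cat > h.py <<'E'
import numpy as np, cv2
from bench import manip
def snap(name,fn):
    st=manip.state(); s=manip.snapshot(name)
    cv2.imwrite(f'pics/{fn}.png',cv2.cvtColor(s['img'],cv2.COLOR_RGB2BGR))
    np.savez(f'pics/{fn}.npz',**{k:np.array(v) for k,v in s.items()},p=st['eef_pos'],r=st['ee_rot'])
    return s
def cam(fn):
    d=np.load(f'pics/{fn}.npz')
    K=d['camera_matrix'];k1=float(d['k1'])
    if 'R' in d: R,t=d['R'],d['t']
    else:
        from scipy.spatial.transform import Rotation as Ro
        T=np.eye(4);T[:3,:3]=Ro.from_euler('xyz',d['r']).as_matrix();T[:3,3]=d['p']
        W=np.linalg.inv(T@d['tool_from_camera']);R,t=W[:3,:3],W[:3,3]
    return K,k1,R,t
def ray(fn,u,v):
    K,k1,R,t=cam(fn)
    n=cv2.undistortPoints(np.array([[[u,v]]],float),K,np.array([k1,0,0,0,0.]))[0,0]
    return -R.T@t, R.T@np.array([n[0],n[1],1])
def onz(fn,u,v,z):
    o,d=ray(fn,u,v); return o+d*(z-o[2])/d[2]
def tri(obs):
    A=np.zeros((3,3));b=np.zeros(3);rs=[]
    for f,u,v in obs:
        o,d=ray(f,u,v);d=d/np.linalg.norm(d);P=np.eye(3)-np.outer(d,d);A+=P;b+=P@o;rs.append((o,P))
    x=np.linalg.solve(A,b);return x,[np.linalg.norm(P@(x-o)) for o,P in rs]
def proj(fn,X):
    K,k1,R,t=cam(fn)
    return cv2.projectPoints(np.array([X],float),cv2.Rodrigues(R)[0],t,K,np.array([k1,0,0,0,0.]))[0][0,0]
E
python3 - <<'E'
from h import *
print(manip.state())
for n in ['side','top','wrist']:
    s=snap(n,n+'0'); print(n,s['k1'],s['camera_matrix'].tolist() if hasattr(s['camera_matrix'],'tolist') else s['camera_matrix'])
    if n!='wrist': print(-np.array(s['R']).T@s['t'])
    else: print(s['tool_from_camera'])
E
```

```text
{'time': 0.0, 'q': array([ 1.18797755e+00,  2.76565890e-01,  1.50609693e+00,  3.26385392e-06,
        1.36070640e+00, -1.21005665e-01]), 'qd': array([ 0.00034707,  0.0005856 ,  0.00059021, -0.00100402,  0.00158157,
        0.00067174]), 'joint_torque': array([-2.60557435e-04, -4.04580295e+01, -2.37232322e+01,  6.99454523e-02,
        3.49027303e-02, -1.44412525e-04]), 'eef_pos': array([0.14864138, 0.55492058, 0.22963574]), 'ee_rot': array([-3.13982947e+00, -2.17617356e-04,  2.87977866e+00]), 'wrist_force': array([ 0.57126161,  0.28076918, -0.04086792]), 'torque': array([ 0.03111624,  0.01788414, -0.04183866]), 'gripper_width': 0.09392067149995356}
side 0.04326258708431797 [[517.2740332301433, 0.0, 324.42177524793846], [0.0, 517.2740332301433, 237.0830179356009], [0.0, 0.0, 1.0]]
[0.38343947 0.71149027 0.99038646]
top 0.02028913411834458 [[537.0787883470309, 0.0, 319.29209222894724], [0.0, 537.0787883470309, 246.69615942662602], [0.0, 0.0, 1.0]]
[ 0.3982111  -0.00956817  1.29827423]
wrist -0.06255473353639864 [[380.75157824691496, 0.0, 317.9980133905862], [0.0, 380.75157824691496, 240.9452962007738], [0.0, 0.0, 1.0]]
[[-3.99892082e-04 -9.65145380e-01 -2.61714032e-01  7.48384357e-02]
 [ 9.99999900e-01 -4.37793786e-04  8.65166002e-05 -7.68529980e-05]
 [-1.98077874e-04 -2.61713972e-01  9.65145459e-01 -1.55156713e-01]
 [ 0.00000000e+00  0.00000000e+00  0.00000000e+00  1.00000000e+00]]
```

View pics/top0.png

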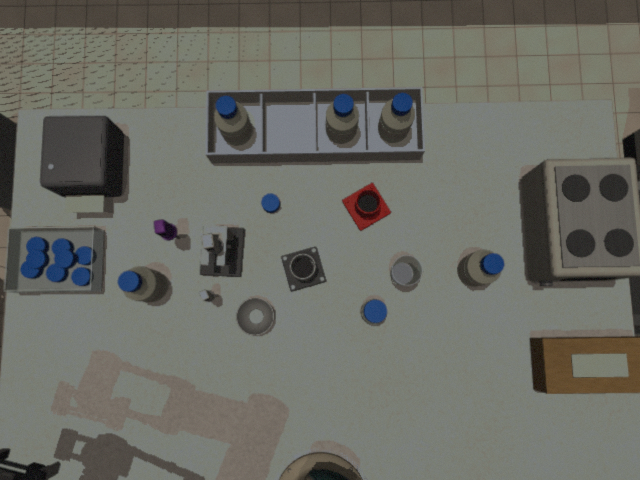

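View pics/side0.png

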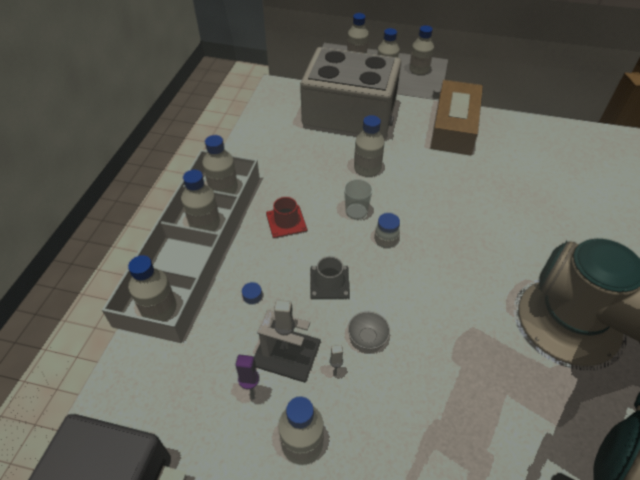

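View pics/wrist0.png

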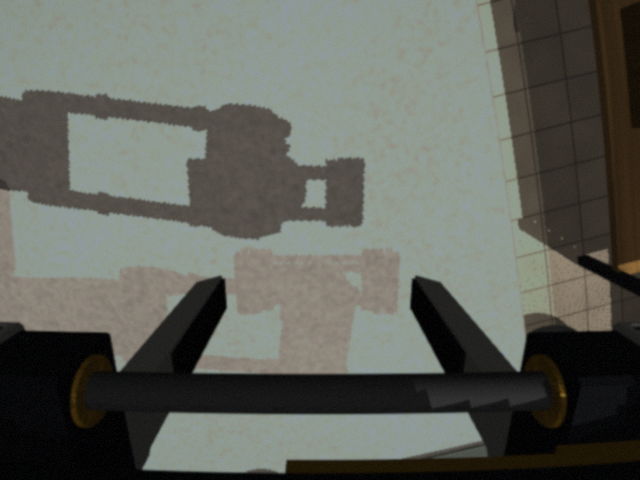

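The candidates for the probe are the white one on the stand (top 208,242; side 284,318), a small white one (top 207,296; side 336,355) and a purple one (top 163,229; side 246,372). The larger white one on the fork stand fits the description. For the cup, the grey one (top 303,267) is meant, not the red one (top 368,205). I'll confirm both in a crop.

```bash
python3 - <<'E'
import cv2,numpy as np
a=cv2.imread('pics/top0.png')[205:310,145:335]; b=cv2.imread('pics/side0.png')[240:410,225:385]
a=cv2.resize(a,None,fx=4,fy=4,interpolation=2);b=cv2.resize(b,None,fx=3.5,fy=3.5,interpolation=2)
g=lambda x:np.clip(255*(x/255.)**.6,0,255).astype('uint8')
cv2.imwrite('pics/a.png',g(a));cv2.imwrite('pics/b.png',g(b))
E
```

```text
(no output)
```

View pics/a.png

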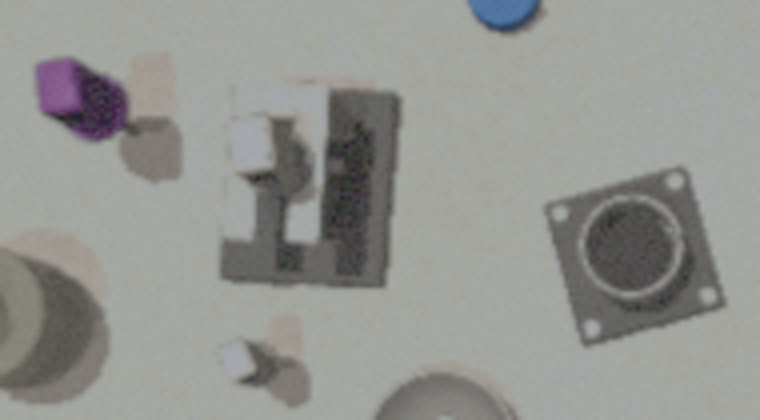

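View pics/b.png

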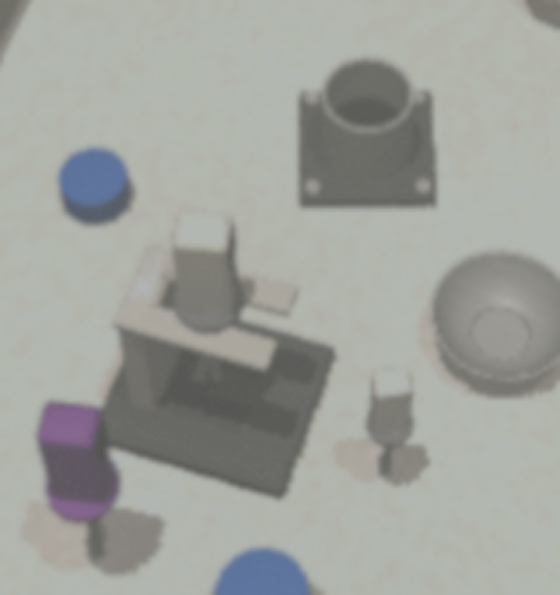

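```bash
python3 - <<'E'
from h import *
T=lambda x,y:('top0',145+x/4-.4,205+y/4-.4)
for n,(x,y),z in [('seatA',(233,85),.11),('B',(328,85),.11),('C',(322,243),.11),('D',(222,240),.11),('slotL',(256,240),.11),('slotR',(288,243),.11),('slotclosedR',(292,120),.11),('rim',(632,247),.065),('base0',(546,206),.01),('base1',(684,168),.01),('base2',(724,305),.01),('base3',(588,345),.01),('handle top',(250,143),.186),('purple',(62,90),.186),('small',(238,360),.09),('capb',(505,-0),.026)]:
    print(n,onz(*T(x,y),z).round(4))
S=lambda x,y:('side0',225+x/3.5-.4,240+y/3.5-.4)
print('rim side',onz(*S(367,95),.065).round(4),'handletop',onz(*S(203,232),.186).round(4))
print(tri([T(250,143),S(203,232)]))
print('bottle', onz('top0',130,282,.165),onz('side0',300,410,.165))
E
```

```text
seatA [0.6197 0.2543 0.11  ]
B [0.6189 0.2009 0.11  ]
C [0.5296 0.2035 0.11  ]
D [0.5322 0.2591 0.11  ]
slotL [0.5319 0.2402 0.11  ]
slotR [0.53   0.2224 0.11  ]
slotclosedR [0.5993 0.2209 0.11  ]
rim [0.5294 0.0327 0.065 ]
base0 [0.561  0.0862 0.01  ]
base1 [0.5828 0.0025 0.01  ]
base2 [ 0.4994 -0.0203  0.01  ]
base3 [0.4767 0.0616 0.01  ]
handle top [0.5745 0.228  0.186 ]
purple [0.6043 0.3271 0.186 ]
small [0.4667 0.2535 0.09  ]
capb [0.685  0.1091 0.026 ]
rim side [0.5308 0.0361 0.065 ] handletop [0.5736 0.2319 0.186 ]
(array([0.57502253, 0.22901026, 0.18123968]), [np.float64(0.0002747543578329739), np.float64(0.000274754357833301)])
bottle [0.49157516 0.39368389 0.165     ] [0.49371118 0.4017842  0.165     ]
```

```bash
python3 -m pendant '[[0,0,-25,0,0,0,0],[0,0,-25,0,0,0,0],[-10,-4,-25,0,0,0,0],[-20,-8,-25,0,0,0,0],[-25,-10,0,0,0,0,0],[-25,-10,0,0,0,0,0],[-25,-10,0,0,0,0,0],[-25,-10,0,0,0,0,0],[-25,-10,0,0,0,0,0],[-25,-10,0,0,0,0,0],[-25,-10,0,0,0,0,0],[-25,-10,0,0,0,0,0]]'; python3 -m pendant '[[-25,-10,0,0,0,0,0],[-25,-10,0,0,0,0,0],[-25,-10,0,0,0,0,0],[-25,-10,0,0,0,0,0],[-25,-10,0,0,0,0,0],[-25,-10,0,0,0,0,0],[-25,-10,0,0,0,0,0],[-25,-10,0,0,0,0,0],[-25,-13,0,0,0,-4,0],[-20,-10,0,0,0,-4,0],[-10,-5,0,0,0,-4.5,0],[0,0,0,0,0,0,0]]'
python3 - <<'E'
from h import *
s=snap('wrist','w1'); st=manip.state(); print(st['time'],st['eef_pos'],st['ee_rot'],st['wrist_force'])
E
```

```text
time: 1.15
eef_pos: [0.3479, 0.406, 0.3302]
ee_rot: [-3.141, -0.0, 2.88]
wrist_force: [-0.2, 1.1, 0.3]
gripper_width: 0.0938
time: 2.15
eef_pos: [0.5695, 0.2373, 0.3293]
ee_rot: [-3.14, -0.001, 3.096]
wrist_force: [-0.6, 0.5, -0.0]
gripper_width: 0.0941
2.2 [0.56801651 0.23840928 0.32954055] [-3.14135747e+00 -1.61978365e-03  3.09448927e+00] [ 0.56538755  0.68850657 -0.26926718]
```

View pics/w1.png

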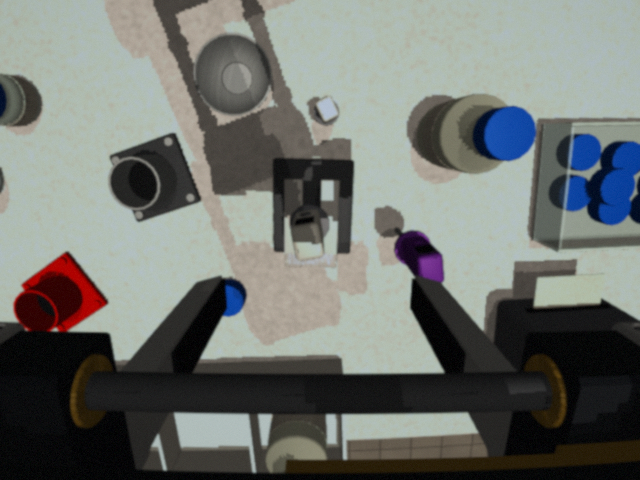

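```bash
python3 - <<'E'
import cv2,numpy as np
a=cv2.imread('pics/w1.png')[145:275,255:375]
a=cv2.resize(a,None,fx=4.5,fy=4.5,interpolation=2)
cv2.imwrite('pics/c.png',np.clip(255*(a/255.)**.5,0,255))
E
```

```text
[ WARN:0@0.064] global loadsave.cpp:1063 imwrite_ Unsupported depth image for selected encoder is fallbacked to CV_8U.
```

View pics/c.png

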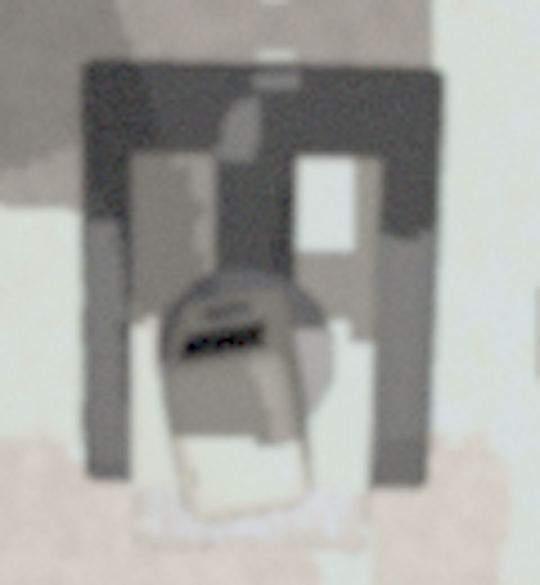

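```bash
python3 -m pendant '[[-15,-2,10,0,0,0,0],[-20,-2,15,0,0,0,0],[-20,-2,15,0,0,0,0],[-15,-2,10,0,0,0,0],[0,0,0,0,0,0,0],[0,0,0,0,0,0,0],[0,0,0,0,0,0,0]]'
python3 - <<'E'
from h import *
s=snap('wrist','w2'); st=manip.state(); print(st['time'],st['eef_pos'],st['ee_rot'],st['wrist_force'])
a=cv2.imread('pics/w2.png')
cv2.imwrite('pics/d.png',np.clip(255*(cv2.resize(a[20:240,220:440],None,fx=2.7,fy=2.7,interpolation=2)/255.)**.6,0,255).astype('uint8'))
E
```

```text
time: 2.78
eef_pos: [0.6365, 0.2287, 0.2809]
ee_rot: [3.141, -0.0, 3.098]
wrist_force: [-0.3, -0.6, 0.8]
gripper_width: 0.0939
2.8333 [0.63649903 0.22868716 0.28155113] [3.14090048e+00 7.70879611e-04 3.09837366e+00] [-0.58356709 -0.38500815 -0.5282884 ]
```

View pics/d.png

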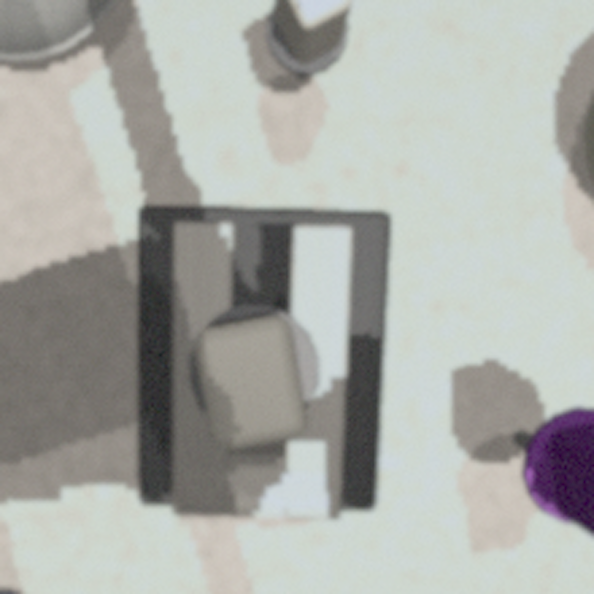

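```bash
python3 - <<'E'
from h import *
f=lambda x,y,z:onz('w2',220+x/2.7-.3,20+y/2.7-.3,z)
c=np.array([f(*p,.186) for p in [(203,333),(290,316),(305,433),(232,449)]]);print(c.round(4),c.mean(0))
print([np.linalg.norm(c[i]-c[(i+1)%4]).round(4) for i in range(4)])
for a,b in [(0,3),(1,2),(0,1),(3,2)]:
    d=c[b]-c[a];print(np.degrees(np.arctan2(d[1],d[0])))
P=np.array([f(*p,.11) for p in [(173,223),(350,224),(330,517),(177,514),(233,223),(293,224),(239,300),(290,305)]]);print(P.round(4))
# collar circle
for p in [(190,375),(318,365),(250,305)]: print('collar',f(*p,.116).round(4))
pur=f(580,490,.16);print(pur)
from scipy.spatial.transform import Rotation as R
E
```

```text
[[0.564  0.2168 0.186 ]
 [0.561  0.2375 0.186 ]
 [0.5887 0.2401 0.186 ]
 [0.5918 0.2222 0.186 ]] [0.57636912 0.22916064 0.186     ]
[np.float64(0.0209), np.float64(0.0278), np.float64(0.0181), np.float64(0.0283)]
11.10351657202528
5.326592167298833
98.2357026071951
99.83122795291332
[[0.5319 0.2051 0.11  ]
 [0.5345 0.2584 0.11  ]
 [0.6241 0.2498 0.11  ]
 [0.621  0.2006 0.11  ]
 [0.5327 0.2232 0.11  ]
 [0.5338 0.2413 0.11  ]
 [0.5554 0.2239 0.11  ]
 [0.5575 0.2394 0.11  ]]
collar [0.577 0.208 0.116]
collar [0.5757 0.2472 0.116 ]
collar [0.5571 0.2273 0.116 ]
[0.60994104 0.31535658 0.16      ]
```

```bash
python3 -m pendant '[[15,-1,0,0,0,0,0],[20,-1,0,0,0,0,0],[15,-0.6,0,0,0,0,0],[10,0,0,0,0,-4,0],[0,0,0,0,0,-4,0],[0,0,0,0,0,-3.5,0],[0,0,15,0,0,0,0],[0,0,15,0,0,0,0],[0,0,10,0,0,0,0],[0,0,0,0,0,0,0],[0,0,0,0,0,0,0],[0,0,0,0,0,0,0]]'
python3 - <<'E'
from h import *
s=snap('wrist','w3'); s=snap('side','s3'); st=manip.state(); print(st['time'],st['eef_pos'],st['ee_rot'],st['wrist_force'],st['q'])
E
```

```text
time: 3.83
eef_pos: [0.5773, 0.2284, 0.2417]
ee_rot: [3.141, 0.002, -2.984]
wrist_force: [-0.0, -0.3, 0.0]
gripper_width: 0.0945
3.9333 [0.57750472 0.22836139 0.24165593] [ 3.14125942e+00  2.07782119e-03 -2.98446113e+00] [-0.816041   -0.76429197  0.15115948] [ 2.64507952e-01  3.38869503e-01  1.38450389e+00  1.09948741e-04
  1.41611770e+00 -1.46343707e+00]
```

View pics/w3.png

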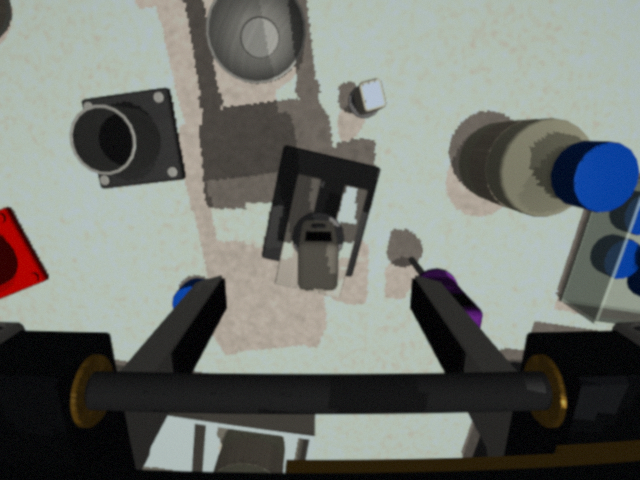

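```bash
python3 - <<'E'
from h import *
print('base',onz('w3',412,262,0))
print('handle top',tri([('top0',145+60/4,205+72/4),('side0',225+70/3.5,240+412/3.5)]))
print('wrist body', proj('w3',[.603,.315,.15]))
E
```

```text
base [0.61764665 0.33907539 0.        ]
handle top (array([0.61502654, 0.33451565, 0.16133061]), [np.float64(0.002824406619049482), np.float64(0.002824406619049347)])
wrist body [433.61837871 304.54766261]
```

```bash
python3 - <<'E'
from h import *
a=cv2.imread('pics/w3.png')
cv2.imwrite('pics/e.png',np.clip(255*(cv2.resize(a[200:350,240:500],None,fx=3,fy=3,interpolation=2)/255.)**.6,0,255).astype('uint8'))
E
```

```text
(no output)
```

View pics/e.png

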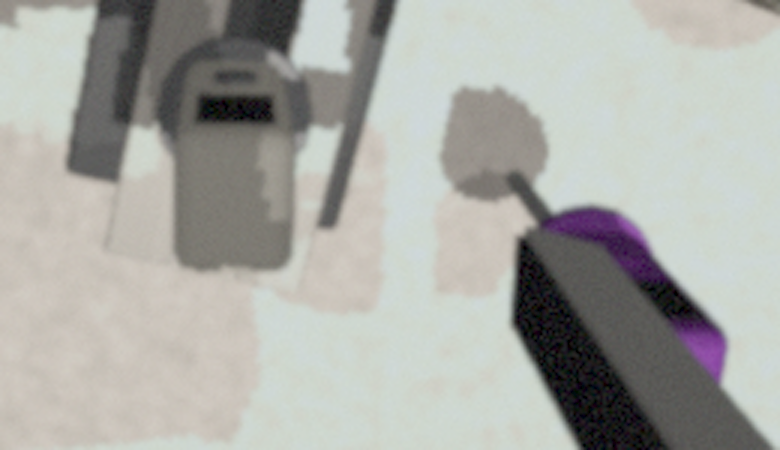

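The handle is centred and square between the jaws (w3 318,260). The purple look-alike stands about 50 mm clear of the right finger. I'll descend and grasp.

```bash
python3 -m pendant '[[0,0,15,0,0,0,0],[0,0,15,0,0,0,0],[0,0,15,0,0,0,0],[0,0,15,0,0,0,0],[0,0,15,0,0,0,0],[0,0,9.5,0,0,0,0],[0,0,0,0,0,0,0],[0,0,0,0,0,0,0],[0,0,0,0,0,0,120],[0,0,0,0,0,0,160],[0,0,0,0,0,0,200],[0,0,0,0,0,0,255]]';python3 -m pendant '[[0,0,0,0,0,0,255],[0,0,0,0,0,0,255],[0,0,0,0,0,0,255],[0,0,0,0,0,0,255],[0,0,0,0,0,0,255],[0,0,0,0,0,0,255]]'
python3 - <<'E'
from h import *
s=snap('wrist','w4'); s=snap('side','s4'); st=manip.state(); print(st['time'],st['eef_pos'],st['ee_rot'],st['wrist_force'],st['gripper_width'])
a=cv2.imread('pics/w4.png')[150:480,180:460];b=cv2.imread('pics/s4.png')[230:400,205:405]
b=cv2.resize(b,(int(330*200/170),330))
cv2.imwrite('pics/f.png',np.clip(255*(np.hstack([a,b])/255.)**.6,0,255).astype('uint8'))
E
```

```text
time: 4.93
eef_pos: [0.5774, 0.2283, 0.1568]
ee_rot: [3.141, 0.001, -2.984]
wrist_force: [0.2, -0.1, 0.1]
gripper_width: 0.0706
time: 5.43
eef_pos: [0.577, 0.2281, 0.156]
ee_rot: [3.142, 0.0, -2.984]
wrist_force: [-0.5, 0.4, 0.6]
gripper_width: 0.0306
5.5333 [0.57702767 0.22813338 0.15594071] [ 3.14152675e+00  1.12070841e-05 -2.98450089e+00] [1.07193093 0.14778855 0.67498943] 0.024012349714356965
```

View pics/f.png

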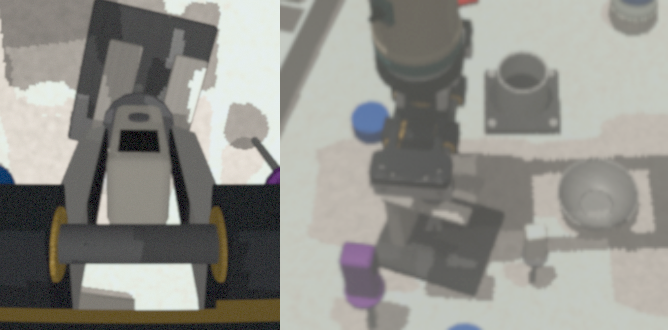

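Width is 24.0 mm, matching the handle's y size. I'll settle the grip and lift.

```bash
python3 -m pendant '[[0,0,0,0,0,0,255],[0,0,0,0,0,0,255],[0,0,0,0,0,0,255],[0,0,-3,0,0,0,255],[0,0,-7,0,0,0,255],[0,0,-15,0,0,0,255],[0,0,-20,0,0,0,255],[0,0,-20,0,0,0,255],[0,0,-20,0,0,0,255],[0,0,-18,0,0,0,255],[0,0,-8,0,0,0,255],[0,0,0,0,0,0,255]]'
python3 - <<'E'
from h import *
for n in ['wrist','top','side']: snap(n,n[0]+'5')
st=manip.state(); print(st['time'],st['eef_pos'],st['ee_rot'],st['wrist_force'],st['gripper_width'])
a=cv2.imread('pics/w5.png')[:,120:520];b=cv2.imread('pics/s5.png')[200:400,205:405];c=cv2.imread('pics/t5.png')[200:320,170:340]
b=cv2.resize(b,(340,240));c=cv2.resize(c,(340,240))
cv2.imwrite('pics/g.png',np.clip(255*(np.hstack([a,np.vstack([b,c])])/255.)**.6,0,255).astype('uint8'))
E
```

```text
time: 6.53
eef_pos: [0.5781, 0.2285, 0.2697]
ee_rot: [3.141, 0.005, -2.984]
wrist_force: [0.0, 0.8, -1.6]
gripper_width: 0.0239
6.6833 [0.57637517 0.22797112 0.26588399] [-3.14144539e+00 -1.94924044e-03 -2.98450922e+00] [ 0.54840852 -0.32606313 -0.64022305] 0.02408763631278229
```

View pics/g.png

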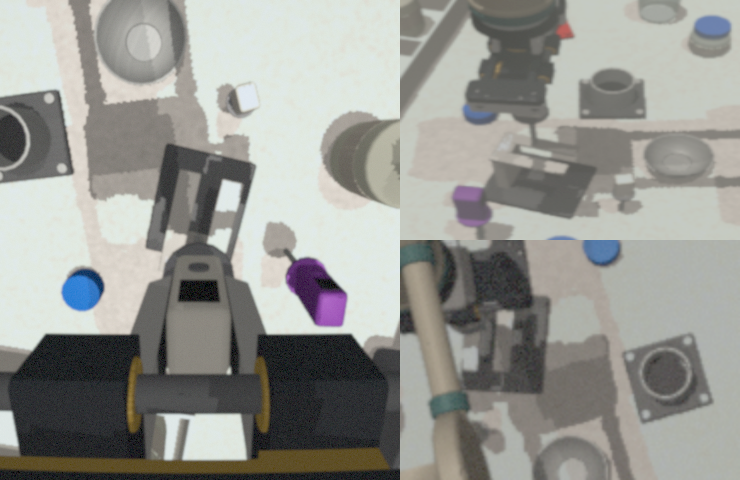

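```bash
python3 - <<'E'
from h import *
X=np.array([.5765,.2282,.2665-.131])
print(proj('s5',X),proj('s5',X+[0,0,.085]),proj('t5',X))
a=cv2.imread('pics/s5.png')[270:350,240:340]
cv2.imwrite('pics/i.png',np.clip(255*(cv2.resize(a,None,fx=6,fy=6,interpolation=2)/255.)**.6,0,255).astype('uint8'))
for f in ['top0','side0']: pass
# rim centre by ellipse: print grey crop
a=cv2.imread('pics/w3.png')[80:200,60:190]
cv2.imwrite('pics/j.png',np.clip(255*(cv2.resize(a,None,fx=5,fy=5,interpolation=2)/255.)**.6,0,255).astype('uint8'))
E
```

```text
[283.11709471 318.37325281] [280.60784487 293.33454637] [211.91638948 243.00243402]
```

View pics/i.png

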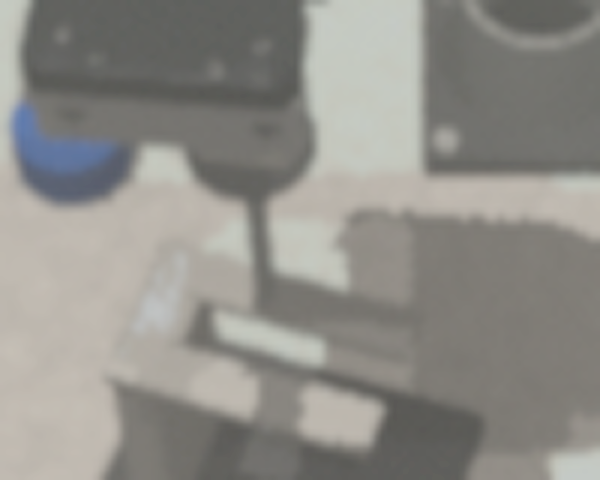

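View pics/j.png

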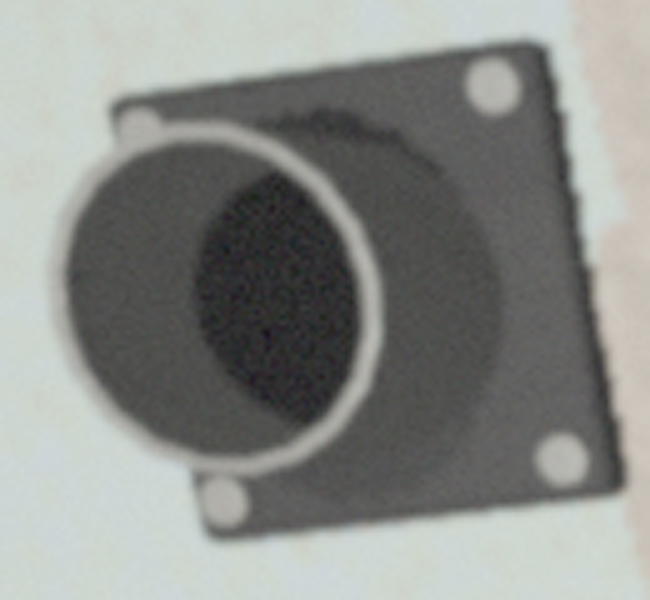

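```bash
python3 - <<'E'
from h import *
print(onz('w3',103,139,.065))
a=cv2.imread('pics/w3.png')
# ellipse fit on bright rim pixels
g=cv2.cvtColor(a,cv2.COLOR_BGR2GRAY)
ang=np.linspace(0,2*np.pi,73)[:-1];pts=[]
P=lambda r:[proj('w3',[.530+r*np.cos(t),.034+r*np.sin(t),.065]) for t in ang]
for n,f in [('top0','top0'),('side0','side0')]:
    pass
S=lambda x,y:('side0',225+x/3.5-.4,240+y/3.5-.4)
print(tri([('w3',103,139),('top0',145+632/4-.4,205+247/4-.4),S(367,95)]))
E
```

```text
[0.53149003 0.03298326 0.065     ]
(array([0.5309477 , 0.03255504, 0.06170476]), [np.float64(0.0014420899606011743), np.float64(0.001233977547916397), np.float64(0.0010533252047131734)])
```

```bash
python3 -m pendant '[[4,-9,0,0,0,0,255],[8,-20,0,0,0,0,255],[8,-20,0,0,0,0,255],[8,-20,0,0,0,0,255],[8,-20,0,0,0,0,255],[8,-20,0,0,0,0,255],[8,-20,0,0,0,0,255],[8,-20,0,0,0,0,255],[8,-20,0,0,0,0,255],[6,-10,0,0,0,0,255],[2.4,-5.8,0,0,0,0,255],[0,0,0,0,0,0,255]]';python3 -m pendant '[[0,0,0,0,0,0,255],[0,0,10,0,0,0,255],[0,0,15,0,0,0,255],[0,0,10,0,0,0,255],[0,0,0,0,0,0,255],[0,0,0,0,0,0,255],[0,0,0,0,0,0,255]]'
python3 - <<'E'
from h import *
for n in ['wrist','top','side']: snap(n,n[0]+'6')
st=manip.state(); print(st['time'],st['eef_pos'],st['ee_rot'],st['wrist_force'],st['gripper_width'])
X=np.array([*st['eef_pos'][:2],st['eef_pos'][2]-.131]);print(proj('s6',X),proj('t6',X))
a=cv2.imread('pics/s6.png')[190:310,270:390];b=cv2.imread('pics/t6.png')[205:325,245:365]
cv2.imwrite('pics/k.png',np.clip(255*(cv2.resize(np.hstack([a,b]),None,fx=3.3,fy=3.3,interpolation=2)/255.)**.6,0,255).astype('uint8'))
E
```

```text
time: 7.68
eef_pos: [0.5298, 0.0327, 0.2665]
ee_rot: [3.141, -0.001, -2.986]
wrist_force: [-0.2, 1.2, -1.1]
gripper_width: 0.0238
time: 8.27
eef_pos: [0.5308, 0.034, 0.2321]
ee_rot: [3.142, 0.0, -2.984]
wrist_force: [-0.8, -0.3, -0.5]
gripper_width: 0.0239
8.4167 [0.53095816 0.03376557 0.23262837] [-3.14137587e+00  1.38235212e-03 -2.98424901e+00] [ 0.12867033  0.17855603 -1.64222106] 0.023704870912138565
[329.89253461 255.79547562] [301.52385511 263.93550262]
```

View pics/k.png

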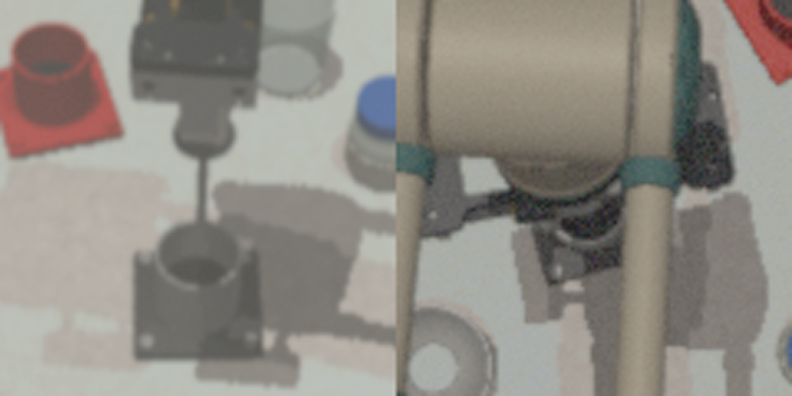

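View pics/w6.png

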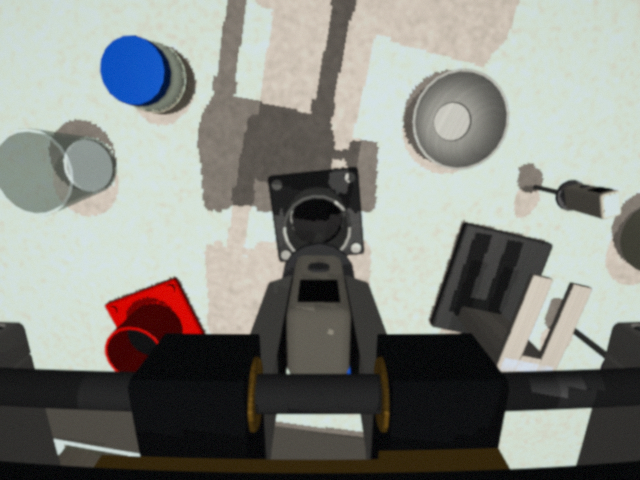

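The tip (side ≈331,258) sits over the cup mouth axis (side column ≈330). I'll lower it into the cup.

```bash
python3 -m pendant '[[0,0,8,0,0,0,255],[0,0,12,0,0,0,255],[0,0,15,0,0,0,255],[0,0,15,0,0,0,255],[0,0,12,0,0,0,255],[0,0,6,0,0,0,255],[0,0,0,0,0,0,255],[0,0,0,0,0,0,255],[0,0,0,0,0,0,255],[0,0,0,0,0,0,255]]'; python3 - <<'E'
from h import *
F=[]
for i in range(4):
    st=manip.state();F.append(st['wrist_force']);snap('side','s7')
print(st['time'],st['eef_pos'],np.mean(F,0))
E
```

```text
time: 9.25
eef_pos: [0.5311, 0.0336, 0.1648]
ee_rot: [-3.141, 0.002, -2.985]
wrist_force: [-0.1, 0.5, 0.6]
gripper_width: 0.024
9.4 [0.53084204 0.03365491 0.16459376] [ 0.10473327 -0.04762794 -0.255912  ]
```

```bash
python3 -m pendant '[[0,0,2,0,0,0,255],[0,0,2,0,0,0,255],[0,0,2,0,0,0,255],[0,0,2,0,0,0,255],[0,0,0,0,0,0,255],[0,0,0,0,0,0,255]]';python3 -m pendant '[[0,0,2,0,0,0,255],[0,0,0,0,0,0,255],[0,0,0,0,0,0,255]]'; python3 - <<'E'
from h import *
F=[];Z=[]
for i in range(6):
    st=manip.state();F.append(st['wrist_force']);Z.append(st['eef_pos'][2]);snap('side','s8')
print(st['time'],np.mean(Z),np.mean(F,0),np.std(F,0))
E
```

```text
time: 9.95
eef_pos: [0.5305, 0.0337, 0.1559]
ee_rot: [3.142, 0.0, -2.985]
wrist_force: [-0.2, -0.1, 0.8]
gripper_width: 0.0238
time: 10.2
eef_pos: [0.5305, 0.0337, 0.154]
ee_rot: [3.142, 0.0, -2.985]
wrist_force: [-0.2, -0.9, 1.2]
gripper_width: 0.0242
10.45 0.15405422983123282 [-0.04936859 -0.15617968  1.37681638] [0.60018988 0.44137543 0.35856652]
```

Spring force is about 2.3 N, which means about 5 mm pressed. That matches the height estimate. I'll go 4 mm further and hold.

```bash
python3 -m pendant '[[0,0,1.5,0,0,0,255],[0,0,1.5,0,0,0,255],[0,0,1,0,0,0,255],[0,0,0,0,0,0,255],[0,0,0,0,0,0,255],[0,0,0,0,0,0,255]]'; python3 - <<'E'
from h import *
F=[];Z=[]
for i in range(8):
    st=manip.state();F.append(st['wrist_force']);Z.append(st['eef_pos'][2]);snap('side','s9')
print(st['time'],np.mean(Z),np.mean(F,0),np.std(F,0),st['gripper_width'])
E
```

```text
time: 11.0
eef_pos: [0.5305, 0.0337, 0.15]
ee_rot: [3.142, 0.0, -2.985]
wrist_force: [-0.1, 0.6, 2.1]
gripper_width: 0.024
11.35 0.1500324660633277 [0.04484122 0.3781705  1.95577678] [0.52245047 0.50158112 0.48333088] 0.02399019333065228
```

```bash
python3 -m pendant '[[0,0,0.7,0,0,0,255],[0,0,0,0,0,0,255],[0,0,0,0,0,0,255],[0,0,0,0,0,0,255],[0,0,0,0,0,0,255],[0,0,0,0,0,0,255],[0,0,0,0,0,0,255],[0,0,0,0,0,0,255]]'; python3 - <<'E'
from h import *
F=[];Z=[]
for i in range(8):
    st=manip.state();F.append(st['wrist_force']);Z.append(st['eef_pos'][2]);snap('side','s9')
print(st['time'],np.mean(Z),np.mean(F,0),np.std(F,0),st['gripper_width'])
a=cv2.imread('pics/s9.png')[190:310,270:390]
cv2.imwrite('pics/l.png',np.clip(255*(cv2.resize(a,None,fx=4,fy=4,interpolation=2)/255.)**.5,0,255).astype('uint8'))
E
```

```text
time: 12.07
eef_pos: [0.5305, 0.0337, 0.1493]
ee_rot: [3.142, 0.0, -2.985]
wrist_force: [0.6, 0.3, 2.3]
gripper_width: 0.0242
12.4167 0.14927789589263274 [ 0.35433414 -0.10012369  2.31076885] [0.18256969 0.41534025 0.37403107] 0.02370545173294445
```

View pics/l.png

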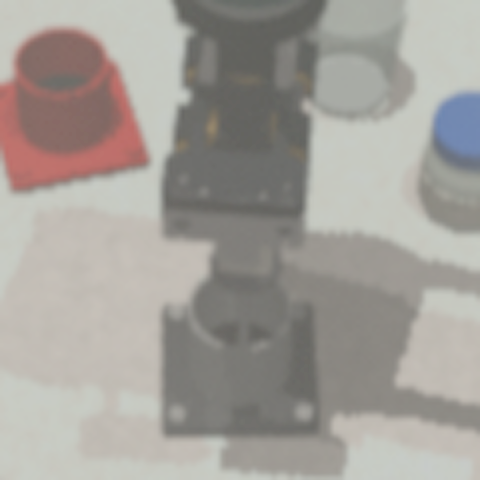

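The stem stands mid-cup on the plate (crop 247,335). Spring force is about 3.2 N, so about 9 mm pressed, and it has been held for well over a second. I'll lift out.

```bash
python3 -m pendant '[[0,0,-3,0,0,0,255],[0,0,-8,0,0,0,255],[0,0,-15,0,0,0,255],[0,0,-20,0,0,0,255],[0,0,-20,0,0,0,255],[0,0,-20,0,0,0,255],[0,0,-18,0,0,0,255],[0,0,-9,0,0,0,255],[0,0,-4,0,0,0,255],[0,0,0,0,0,0,255],[0,0,0,0,0,0,255],[0,0,0,0,0,0,255]]'; python3 - <<'E'
from h import *
for n in ['wrist','side']: snap(n,n[0]+'10')
F=[]
for i in range(4):
    st=manip.state();F.append(st['wrist_force']);snap('side','s10')
print(st['time'],st['eef_pos'],st['ee_rot'],np.mean(F,0),st['gripper_width'])
X=np.array([*st['eef_pos'][:2],st['eef_pos'][2]-.131]);print(proj('s10',X))
a=cv2.imread('pics/s10.png')[170:290,270:390];b=cv2.imread('pics/w10.png')[180:300,260:380];
cv2.imwrite('pics/m.png',np.clip(255*(cv2.resize(np.hstack([a,b]),None,fx=3.3,fy=3.3,interpolation=2)/255.)**.5,0,255).astype('uint8'))
E
```

```text
time: 13.47
eef_pos: [0.5297, 0.0337, 0.2649]
ee_rot: [3.141, -0.003, -2.985]
wrist_force: [0.1, 0.7, 0.1]
gripper_width: 0.0237
13.7167 [0.53023548 0.03365265 0.26563647] [ 3.14126495e+00 -1.14980796e-03 -2.98452700e+00] [-0.17642457 -0.15163867 -1.09593678] 0.023895942976056957
[330.4861892  246.27818893]
```

View pics/m.png

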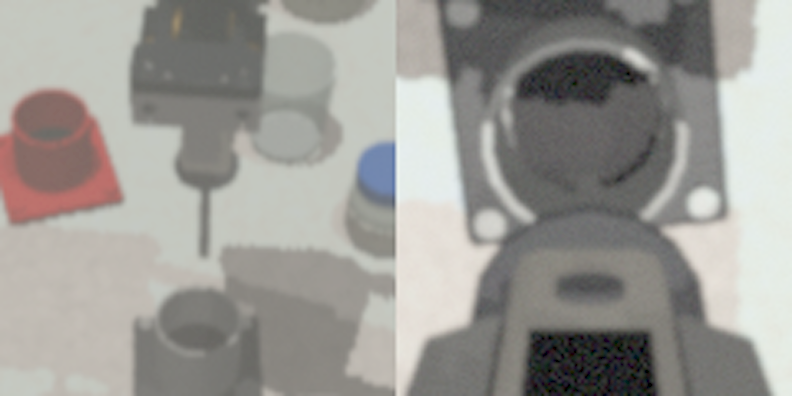

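View pics/w10.png

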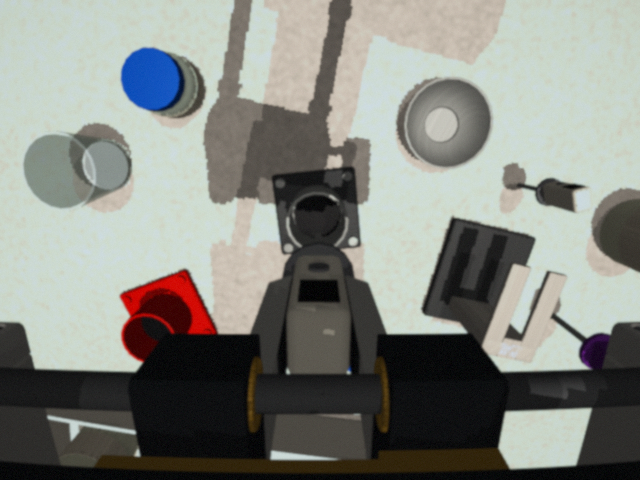

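```bash
python3 - <<'E'
from h import *
a=cv2.imread('pics/w10.png')[205:385,410:600]
cv2.imwrite('pics/n.png',np.clip(255*(cv2.resize(a,None,fx=4,fy=4,interpolation=2)/255.)**.7,0,255).astype('uint8'))
E
```

```text
(no output)
```

View pics/n.png

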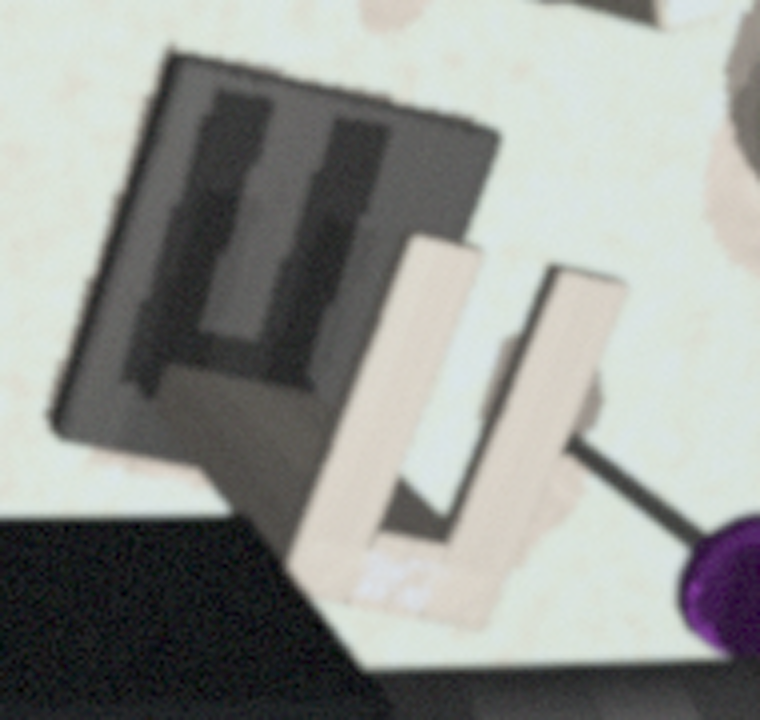

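```bash
python3 - <<'E'
from h import *
f=lambda x,y:onz('w10',410+x/4-.4,205+y/4-.4,.11)
N=dict(a=(415,236),b=(482,248),c=(562,270),d=(628,284),e=(382,530),g=(449,543))
P={k:f(*v) for k,v in N.items()}
for k in P: print(k,P[k].round(4))
o=(P['b']+P['c'])/2; o2=(P['a']+P['d'])/2; cl=(P['e']+P['g'])/2
d=cl-o; print('len',np.linalg.norm(d),'yaw',np.degrees(np.arctan2(d[1],d[0])),'seat',(o+cl)/2, (o2+cl)/2)
print(np.linalg.norm(P['a']-P['d']),np.linalg.norm(P['b']-P['c']))
E
```

```text
a [0.532  0.2063 0.11  ]
b [0.5323 0.2222 0.11  ]
c [0.5345 0.2421 0.11  ]
d [0.5354 0.2585 0.11  ]
e [0.6023 0.2199 0.11  ]
g [0.6034 0.237  0.11  ]
len 0.06951936547904866 yaw -3.0210724337167743 seat [0.56813896 0.23029611 0.11      ] [0.56826558 0.2304286  0.11      ]
0.05236732747887888 0.02002212038500079
```

```bash
python3 -m pendant '[[-3,9,0,0,0,0,255],[-7,20,0,0,0,0,255],[-7,20,0,0,0,0,255],[-7,20,0,0,0,0,255],[-7,20,0,0,0,0,255],[-7,20,0,0,0,0,255],[-7,20,0,0,0,0,255],[-7,20,0,0,0,0,255],[-7,20,0,0,0,0,255],[-6,13,0,0,0,0,255],[-3,6,0,0,0,0,255],[0,0,0,0,0,0,255]]'; python3 -m pendant '[[0,0,5,0,0,0,255],[0,0,5,0,0,0,255],[0,0,0,0,0,0,255],[0,0,0,0,0,0,255],[0,0,0,0,0,0,255]]'; python3 - <<'E'
from h import *
for n in ['wrist','side','top']: snap(n,n[0]+'11')
st=manip.state()
print(st['time'],st['eef_pos'],st['ee_rot'],st['gripper_width'])
X=np.array([*st['eef_pos'][:2],st['eef_pos'][2]-.131]);print(proj('s11',X),proj('s11',[.568,.2303,.11]))
a=cv2.imread('pics/s11.png')[280:360,240:340]
cv2.imwrite('pics/o.png',np.clip(255*(cv2.resize(a,None,fx=7,fy=7,interpolation=2)/255.)**.5,0,255).astype('uint8'))
E
```

```text
time: 14.77
eef_pos: [0.5685, 0.2314, 0.2659]
ee_rot: [3.141, -0.0, -2.983]
wrist_force: [-0.1, -1.2, -0.9]
gripper_width: 0.024
time: 15.18
eef_pos: [0.5682, 0.2292, 0.2563]
ee_rot: [-3.142, -0.0, -2.985]
wrist_force: [-0.2, -0.8, -0.3]
gripper_width: 0.0233
15.3333 [0.5683464  0.22967931 0.25656811] [ 3.14146858e+00  5.67991916e-04 -2.98500695e+00] 0.02387409004926311
[287.25229237 322.64476202] [287.70511969 327.12022549]
```

View pics/o.png

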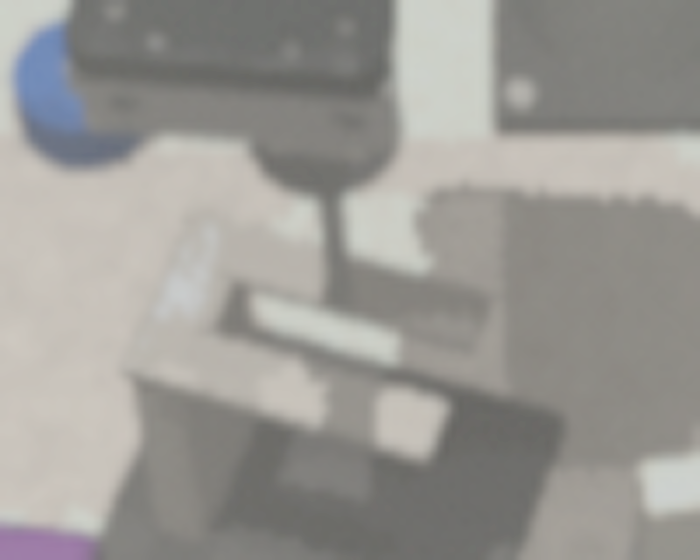

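View pics/w11.png

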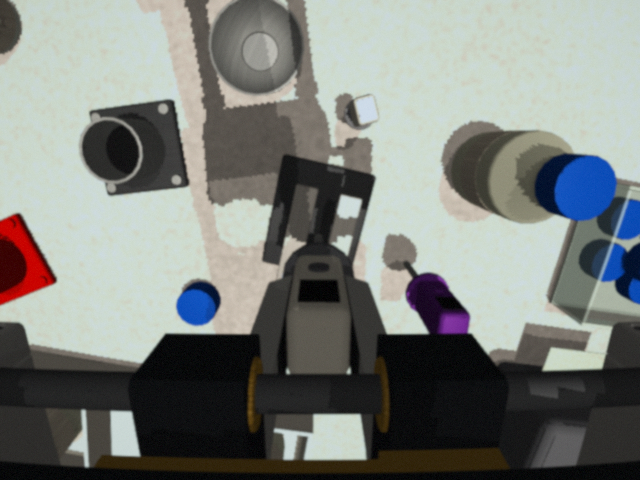

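```bash
python3 -m pendant '[[0,0,4,0,0,0,255],[0,0,5,0,0,0,255],[0,0,5,0,0,0,255],[0,0,5,0,0,0,255],[0,0,6,0,0,0,255],[0,0,5,0,0,0,255],[0,0,0,0,0,0,255],[0,0,0,0,0,0,255],[0,0,0,0,0,0,255]]'; python3 - <<'E'
from h import *
F=[]
for i in range(4):
    st=manip.state();F.append(st['wrist_force']);snap('side','s12')
print(st['time'],st['eef_pos'],np.mean(F,0),st['torque'])
a=cv2.imread('pics/s12.png')[280:360,240:340]
cv2.imwrite('pics/p.png',np.clip(255*(cv2.resize(a,None,fx=7,fy=7,interpolation=2)/255.)**.5,0,255).astype('uint8'))
E
```

```text
time: 16.08
eef_pos: [0.5683, 0.23, 0.2264]
ee_rot: [3.141, 0.0, -2.984]
wrist_force: [0.3, 0.9, -1.2]
gripper_width: 0.0238
16.2333 [0.56844677 0.23004881 0.22667763] [-0.00190499  0.67911708 -0.96657494] [0.00685178 0.05604024 0.00884093]
```

View pics/p.png

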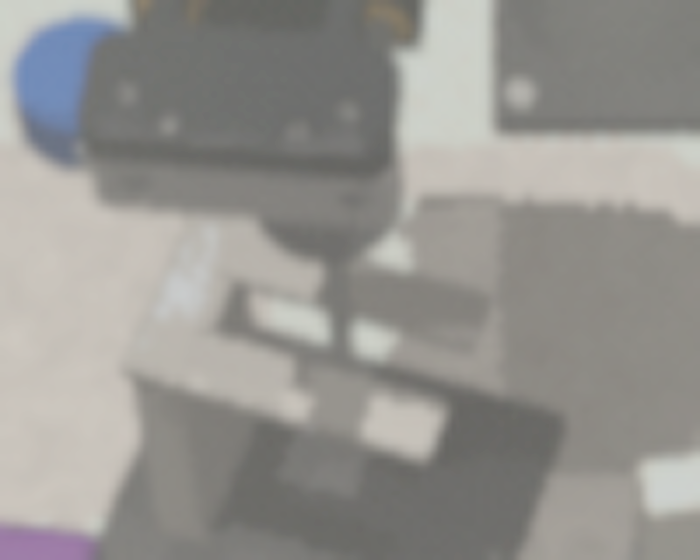

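The stem has entered the slot (crop 338,340) without contact force. I'll continue down.

```bash
python3 -m pendant '[[0,0,6,0,0,0,255],[0,0,10,0,0,0,255],[0,0,12,0,0,0,255],[0,0,12,0,0,0,255],[0,0,12,0,0,0,255],[0,0,8,0,0,0,255],[0,0,5,0,0,0,255],[0,0,2,0,0,0,255],[0,0,0,0,0,0,255],[0,0,0,0,0,0,255]]'; python3 -m pendant '[[0,0,1,0,0,0,255],[0,0,1,0,0,0,255],[0,0,0,0,0,0,255],[0,0,0,0,0,0,255]]'; python3 - <<'E'
from h import *
F=[];Z=[]
for i in range(5):
    st=manip.state();F.append(st['wrist_force']);Z.append(st['eef_pos'][2]);snap('side','s13')
print(st['time'],st['eef_pos'],np.mean(Z),np.mean(F,0),st['torque'])
E
```

```text
time: 17.12
eef_pos: [0.5685, 0.2301, 0.1596]
ee_rot: [3.141, 0.001, -2.985]
wrist_force: [0.5, -0.3, -0.1]
gripper_width: 0.024
time: 17.45
eef_pos: [0.5683, 0.23, 0.1575]
ee_rot: [3.141, 0.0, -2.985]
wrist_force: [0.3, 0.2, -0.7]
gripper_width: 0.0235
17.65 [0.56826655 0.23000116 0.15740264] 0.15744781901466337 [ 0.42325354  0.40916911 -0.7913099 ] [ 0.00246577 -0.01228987 -0.03187403]
```

```bash
python3 -m pendant '[[0,0,0.7,0,0,0,255],[0,0,0.6,0,0,0,255],[0,0,0,0,0,0,255],[0,0,0,0,0,0,255],[0,0,0,0,0,0,255]]'; python3 - <<'E'
from h import *
F=[];Z=[]
for i in range(6):
    st=manip.state();F.append(st['wrist_force']);Z.append(st['eef_pos'][2]);snap('side','s13')
print(st['time'],st['eef_pos'],np.mean(Z),np.mean(F,0),st['torque'])
snap('wrist','w13')
a=cv2.imread('pics/s13.png')[270:350,240:340]
cv2.imwrite('pics/q.png',np.clip(255*(cv2.resize(a,None,fx=7,fy=7,interpolation=2)/255.)**.5,0,255).astype('uint8'))
E
```

```text
time: 18.12
eef_pos: [0.5682, 0.23, 0.1559]
ee_rot: [3.142, 0.0, -2.985]
wrist_force: [1.1, -0.0, -0.3]
gripper_width: 0.024
18.3667 [0.5681767  0.22995794 0.15593668] 0.15593822118566644 [ 0.47061484  0.19574247 -0.74137573] [ 0.01556497  0.00577827 -0.01779119]
```

View pics/q.png

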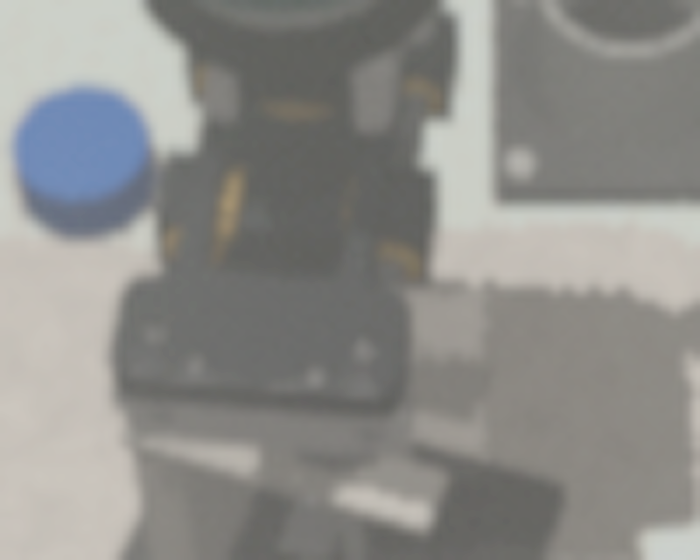

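View pics/w13.png

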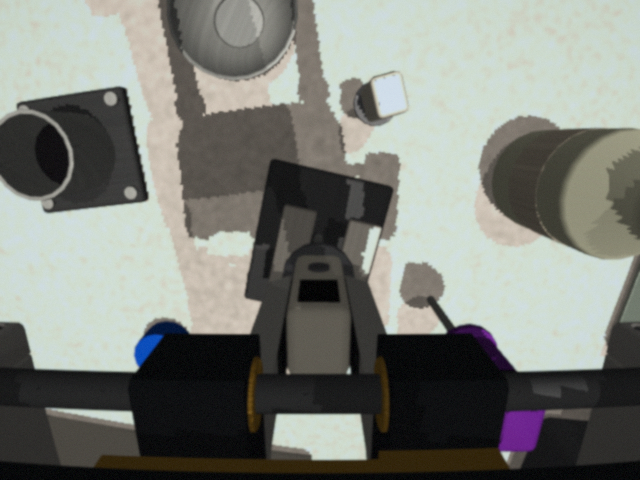

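```bash
python3 -m pendant '[[0,0,0.6,0,0,0,255],[0,0,0,0,0,0,255],[0,0,0,0,0,0,255],[0,0,0,0,0,0,255]]'; python3 - <<'E'
from h import *
F=[];Z=[]
for i in range(8):
    st=manip.state();F.append(st['wrist_force']);Z.append(st['eef_pos'][2]);manip.snapshot('side')
print(st['time'],np.mean(Z),np.mean(F,0),st['torque'])
E
```

```text
time: 18.8
eef_pos: [0.5682, 0.23, 0.1559]
ee_rot: [3.141, 0.0, -2.984]
wrist_force: [-1.5, -0.0, 5.3]
gripper_width: 0.0237
19.15 0.15591714135058804 [-1.34490664 -0.27973242  5.15587491] [-0.08624151  0.35310273 -0.02328345]
```

Contact: fz jumped to +5 N at the same height as at pick-up, so the collar is on the prongs. I'll back off the preload slightly, then release.

```bash
python3 -m pendant '[[0,0,-0.5,0,0,0,255],[0,0,0,0,0,0,255],[0,0,0,0,0,0,240],[0,0,0,0,0,0,200],[0,0,0,0,0,0,160],[0,0,0,0,0,0,120],[0,0,0,0,0,0,80],[0,0,0,0,0,0,40],[0,0,0,0,0,0,0],[0,0,0,0,0,0,0],[0,0,0,0,0,0,0],[0,0,0,0,0,0,0]]'; python3 - <<'E'
from h import *
snap('wrist','w14');st=manip.state();print(st['time'],st['eef_pos'],st['wrist_force'],st['gripper_width'])
E
```

```text
time: 20.2
eef_pos: [0.5682, 0.23, 0.1559]
ee_rot: [3.142, 0.0, -2.985]
wrist_force: [0.2, -0.2, 0.5]
gripper_width: 0.0737
20.25 [0.56824046 0.230001   0.15587337] [ 0.16428258 -0.15064539 -0.68007164] 0.07797933666967719
```

View pics/w14.png

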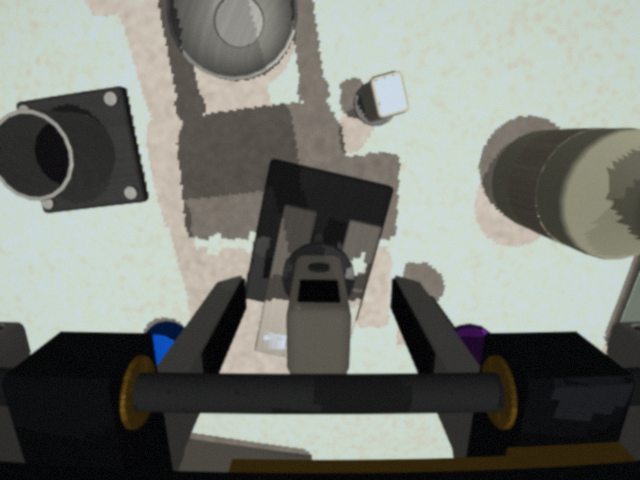

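Released. The handle stays upright and centred between the open fingers. I'll retract straight up, move away and look.

```bash
python3 -m pendant '[[0,0,0,0,0,0,0],[0,0,0,0,0,0,0],[0,0,0,0,0,0,0],[0,0,-5,0,0,0,0],[0,0,-15,0,0,0,0],[0,0,-20,0,0,0,0],[0,0,-25,0,0,0,0],[0,0,-25,0,0,0,0],[0,0,-25,0,0,0,0],[0,0,-10,0,0,0,0],[0,0,0,0,0,0,0],[0,0,0,0,0,0,0]]'; python3 -m pendant '[[-15,0,0,0,0,0,0],[-20,0,0,0,0,0,0],[-20,0,0,0,0,0,0],[-15,0,0,0,0,0,0],[0,0,0,0,0,0,0],[0,0,0,0,0,0,0],[0,0,0,0,0,0,0],[0,0,0,0,0,0,0]]';  python3 - <<'E'
from h import *
for n in ['wrist','side','top']: snap(n,n[0]+'15')
st=manip.state();print(st['time'],st['eef_pos'],st['ee_rot'],st['gripper_width'])
a=cv2.imread('pics/w15.png')[40:240,220:420];b=cv2.imread('pics/s15.png')[250:370,220:340]
a=cv2.resize(a,(400,400),interpolation=2);b=cv2.resize(b,(400,400),interpolation=2)
cv2.imwrite('pics/r.png',np.clip(255*(np.hstack([a,b])/255.)**.5,0,255).astype('uint8'))
E
```

```text
time: 21.25
eef_pos: [0.5681, 0.2299, 0.2807]
ee_rot: [3.141, 0.0, -2.985]
wrist_force: [0.3, 0.2, -0.6]
gripper_width: 0.0941
time: 21.92
eef_pos: [0.6361, 0.2408, 0.2804]
ee_rot: [-3.142, -0.002, -2.984]
wrist_force: [0.2, 0.5, -0.3]
gripper_width: 0.094
22.0667 [0.63657555 0.24090502 0.28129574] [ 3.14144434e+00  1.32748440e-04 -2.98432595e+00] 0.09365515894094371
```

View pics/r.png

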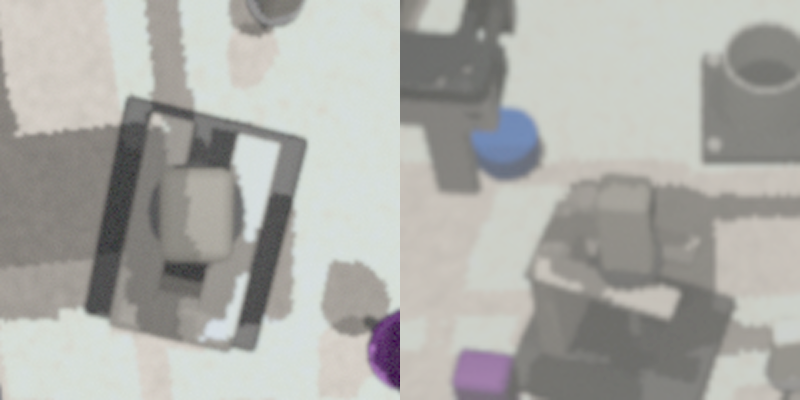

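View pics/s15.png

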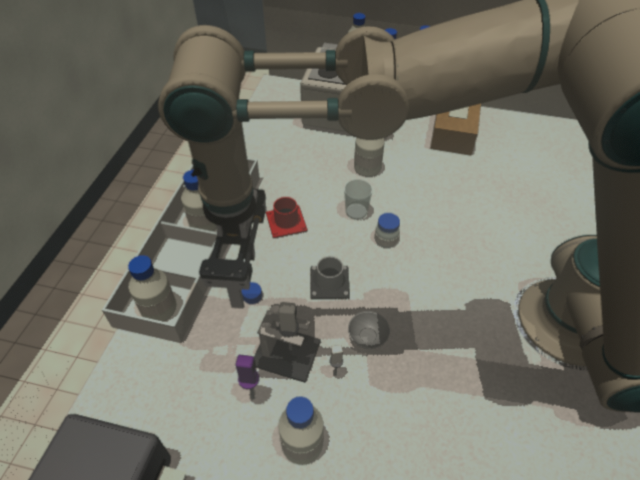

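```bash
python3 - <<'E'
from h import *
f=lambda x,y,z:onz('w15',220+x/2-.25,40+y/2-.25,z)
print('handle top',np.mean([f(*p,.186) for p in [(165,172),(232,166),(236,255),(163,262)]],0),'collar',((f(151,212,.116)+f(244,210,.116))/2))
print('side handle top',onz('side0',284,305,.186), onz('s15',220+625*.3-400*.3,250+192*.3,.186))
# bystander change
a=cv2.imread('pics/side0.png').astype(int);b=cv2.imread('pics/s15.png').astype(int)
for m,(lo,hi) in dict(blue=((100,120,50),(130,255,255)),purple=((135,80,30),(160,255,255)),red=((0,150,60),(8,255,255))).items():
    for im in (a,b):
        h=cv2.inRange(cv2.cvtColor(im.astype('uint8'),cv2.COLOR_BGR2HSV),lo,hi)
        n,_,s,c=cv2.connectedComponentsWithStats(h);print(m,[tuple(c[i].round(1)) for i in range(1,n) if s[i,4]>40])
E
```

```text
handle top [0.56717354 0.23014261 0.186     ] collar [0.56729906 0.22974962 0.116     ]
side handle top [0.57169133 0.22941222 0.186     ] [0.56391755 0.23318749 0.186     ]
blue [(np.float64(358.9), np.float64(16.1)), (np.float64(425.6), np.float64(28.9)), (np.float64(390.2), np.float64(31.8)), (np.float64(371.5), np.float64(120.9)), (np.float64(213.5), np.float64(141.1)), (np.float64(192.5), np.float64(176.6)), (np.float64(388.5), np.float64(221.0)), (np.float64(139.5), np.float64(265.1)), (np.float64(251.1), np.float64(290.5)), (np.float64(299.4), np.float64(410.0))]
blue [(np.float64(358.9), np.float64(17.9)), (np.float64(391.4), np.float64(31.0)), (np.float64(190.3), np.float64(179.4)), (np.float64(388.5), np.float64(221.0)), (np.float64(140.1), np.float64(266.8)), (np.float64(251.7), np.float64(291.1)), (np.float64(299.4), np.float64(410.0))]
purple [(np.float64(244.5), np.float64(361.3)), (np.float64(246.9), np.float64(384.7))]
purple [(np.float64(244.4), np.float64(361.4)), (np.float64(247.2), np.float64(384.6))]
red [(np.float64(283.8), np.float64(225.4))]
red [(np.float64(283.7), np.float64(225.5))]
```

The handle top and the collar centre agree at (0.567, 0.230), on the seat, and the bystanders are unmoved. I'll hand in.

```bash
python3 -c "
from bench import manip
print(manip.finish_job())"
```

```text
the job is handed in; nothing more can be done
None
```

The job is handed in at about 22 s on the robot's clock. I took the larger white probe off the fork stand and dipped its tip into the grey check cup. I pressed the plate about 9 mm and held it for more than a second, then hung the probe back on the stand.

**Press:** the spring force was about 3.2 N, out of 3.5 N at the stop. The 9 mm is inferred from that force and the tool height, because the plate's travel can't be seen directly. The force readings carry about 0.4 N of noise.

**Last checks:**
- **Probe:** it stands upright on the fork. The wrist camera puts the handle top and the collar centre both near (0.567, 0.230), against my measured seat at (0.568, 0.230). When I lowered it, contact came at the same tool height as at pick-up (0.156 m).
- **Disagreement:** the rougher side-view estimate of the handle top, (0.564, 0.233), is about 4 mm from the wrist-camera one. That is still well within what the collar needs to rest on both prongs.
- **Bystanders:** in the side view the jar's and nearest bottle's caps and the purple and red look-alikes show no shift. The loose cap differs by less than 1 pixel and is partly hidden by the arm. The beaker and dish I judged by eye only. The other milk bottle was seen only early on, as the arm hid its cap at the end.
- **Robot:** the gripper was open and clear of everything at hand-in.

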